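# Clamp the manifold with its outlets up

## Task

Get the brass manifold ready for fitting: roll it over so that the flat with its two outlets faces straight up, and lay it like that in the holding stand, with its two end collars resting fully down in the two saddles. Then swing the keeper round against its stop, squarely over the collar, let go, and leave the tin, the tape measure and the grey elbow where they are.

Things in the scene. Friction and masses are not known exactly. Their poses are not given: they have to be found in the camera images.
- manifold_mid (a point): Centre of the loose brass manifold (136 mm long, about 0.45 kg), on its long axis: a hexagonal body 100 mm long, 32 mm across flats, between two end collars, each 18 mm long, 50 mm across flats (58 over corners), flats in line with the body's. Same either way round. y axis: along the manifold. z axis: square out of the flat with the outlets. Starts lying on its collars, centre 25 mm up.
- outlet_flat (a point): Middle of the marked flat of the manifold's body, 16 mm from its axis; axes as manifold_mid. Two round outlet bosses (14 mm wide, 6 mm proud, dark bores) stand on it 34 mm either side of this point; the other five flats are bare. It starts one sixth of a turn (60 degrees) from the top, on the side away from the robot or to its left or right, within 100 degrees of straight away.
- manifold: The manifold; origin at start under its centre, on the counter. Lying flat down, its two leaning pairs of flats are 30 degrees from upright: hold a pair squarely with the tool tilted 30 degrees; tilting on to 30 degrees the other way rolls it one flat. Held by its corners it slips round. Open the fingers only to about 46 mm, or the lower one meets the counter (body's underside 9 mm up).
- cradle (a point): Where the manifold's centre belongs in the fixed holding stand, 55 mm above the counter; z axis up, y axis along the two aluminium saddles, which are 16 mm long and centred 59 mm either side. Each has a flat floor 30 mm above the counter and two cheeks spreading 30 degrees from upright to 50 mm above it; a collar lies in it, a flat down, with 2 mm play. 102 mm free between the saddles.
- stand: The stand; origin on the counter under the cradle point, axes as cradle. Steel base plate 94 mm wide in x, 8 mm thick, from 88 mm on the +y side to 128 mm on the -y side of the origin. It is fixed.
- keeper (a joint): Angle of the keeper, rad: a dark steel arm 16 mm wide, 7 thick, 58 long, turning about an upright post beyond the -y saddle. 0 (a stop): straight along the stand, its end 4 mm over the collar. It opens anticlockwise seen from above, towards the cradle's -x side, to 2.5; starts at 1.5 to 2.2. Stays where left, takes about 1 N. A manifold not lying flat down blocks it.
- keeper_post (a point): Axis of the keeper's post, 104 mm from the cradle point on its -y side, at the arm's underside, 84 mm above the counter. It does not move.
- keeper_knob (a point): Centre of the keeper's black knob, an upright round peg 14 mm wide, standing from the arm's upper face (91 mm above the counter) to 116 mm; it travels on a circle of radius 44 mm about the post.
- flux_tin: Bystander: round tin with green lid, 62 mm wide, 34 mm high; origin at the centre of its underside.
- tape_measure: Bystander: yellow and black tape measure, 38 x 90 x 65 mm; origin at the centre of its underside.
- pipe_elbow: Bystander: grey plastic pipe elbow, 42 x 42 x 26 mm; origin at the centre of its underside.

How it is judged:
On the way, in this order (a step that is already met when the one before it is completed fails the run):
1. the manifold lies down in both saddles with its outlets facing up (x of manifold_mid in the frame of cradle between -0.005 and 0.005 m and y of manifold_mid in the frame of cradle between -0.012 and 0.012 m and z of manifold_mid in the frame of cradle between -0.004 and 0.004 m and angle between manifold_mid's own z axis and vertical below 0.09 rad and angle between the y axis of manifold_mid and the y axis of cradle, either way round below 0.08 rad and value of joint keeper above 0.6 rad), for 0.3 s.
2. the keeper is swung over the collar (x of manifold_mid in the frame of cradle between -0.005 and 0.005 m and y of manifold_mid in the frame of cradle between -0.012 and 0.012 m and z of manifold_mid in the frame of cradle between -0.004 and 0.004 m and angle between manifold_mid's own z axis and vertical below 0.09 rad and angle between the y axis of manifold_mid and the y axis of cradle, either way round below 0.08 rad and value of joint keeper below 0.2 rad), for 0.2 s.
At the end, for the whole second after the job is handed in: The manifold is at rest in the stand: its centre within 5 mm across, 12 mm along and 4 mm in height of the cradle point, in line with the saddles within 0.08 rad, the outlets' flat facing up within 0.09 rad; the keeper lies over the collar (joint below 0.2 rad) (all of step 2 and linear speed of manifold below 0.02 m/s); the robot touches nothing.
It fails at once if the paste tin is pushed more than 3 cm away (distance of flux_tin from where it was at the start of the episode above 0.03 m).
It fails at once if the tape measure is pushed more than 3 cm away (distance of tape_measure from where it was at the start of the episode above 0.03 m).
It fails at once if the grey elbow is pushed more than 3 cm away (distance of pipe_elbow from where it was at the start of the episode above 0.03 m).
It also fails if it takes over 54 s, if anything falls off the work surface, if the arm or the gripper's body presses on something with over 40 N, if the wrist force passes 120 N, or if a joint passes its speed limit or range.

## Robot

A 6-joint arm with a two-finger parallel gripper is mounted at the origin on the work surface; the furniture and walls round the work are solid. World frame = base frame: x ahead of the robot, y to its left, z up, the work surface at z = 0. Lengths are in m, angles in rad, forces in N, time in s.
With the tool pointing down it reaches from about 0.35 to 0.775 m from the base axis. Payload 5.5 kg.
Tool frame: the origin (TCP) lies on the centre line of the jaws, within the pads' length; the fingertips stand 11 mm ahead of it and the grasp point (between the pads) lies 8 mm behind it (env.tip_extent is the distance from the TCP to the fingertips, in m); z points along the fingers, y is the line along which they close (so a half turn about z gives the same grasp; the last joint's range is limited). The gripper opens to 85 mm and grips with 20 to 120 N. Pads are 22 mm wide; open, the fingers measure 114 mm over their backs; the gripper's body (76 mm by 85 mm) begins 54 mm behind the grasp point. The pads swing forward as they close: fully open they stand 13 mm farther back than shut.
Start: joints at [1.128, 0.313, 0.046, 1.304, 0, 1.431], TCP at [0.171, 0.549, 0.242] pointing down, gripper open.
Joint ranges: [-2.76, 2.76], [-0.86, 1.69], [-1.03, 1.26], [-2.2, 2.34], [-1.47, 1.5], [-3.14, 3.14]. Speed limits (rad/s): [2.57, 2.57, 3.14, 3.14, 3.14, 3.14].

## Interface

Orientations are given as a unit quaternion [w, x, y, z].
In Python, from workcell import env gives the robot as it stands.
- The arm moves only by the shell command python3 -m jog 'ROWS' [FORCE]. ROWS is JSON, a list of rows, each a list of 5 numbers: the gripper's target within -1 to 1 (shut at 1, half-way at 0, fully open at -1), then the shift along the tool's x, y, z in m, then the turn about the tool's z in degrees. In form: [[fingers, tx, ty, tz, turn], ...]. A call has 1 to 5 rows; each row shifts and turns the commanded pose from where the row before left it, along the tool's axes as they then stand; what a row does not reach is not made up. A row lasts 1/12 s, in which the tool goes at most 41.7 mm and 7.16 degrees, less where a joint would pass 70% of its speed; a pose out of reach is approached as far as the arm can. A call is refused whole if a number of a shift passes 0.0417 or a number of a turn 7.16, either way. A call with a gripper value outside its range is refused whole. The fingers move at their own pace and stop on an object; FORCE is the grip in N (left out, the last holds). Time passes only in rows, so rows that do not move let the fingers close. It gives the time, the measured TCP pose, the force, the opening and the grip force at its end, in the units of the state.
- env.get_state(): the state, without advancing time (a new reading comes with each control period).
- env.read_camera(name): name is "side" or "top" or "wrist"; returns a dict with "img" (420x560x3 uint8, red, green, blue), "fov_y" (degrees; the focal length in pixels is half the picture's height over the tangent of half this angle, whatever the lens; pixels are square), "cx", "cy" (the principal point, pixels), "T" (4x4, takes a point from camera to world coordinates). Camera axes: x right, y up, looking along -z (the intrinsics and any distortion apply to the point x, -y, -z); pixel columns grow to the right and rows downward; lengths in m; the calibration is good to about 2 mm. A picture is of the moment at which its call begins. There is no depth.
- env.hand_in(): hands the job in; it is judged then, once.
The state is a dict: "clock": time; "joint_pos": joint angles; "qvel": joint speeds; "tau": joint torques, N m; "tcp_pos": TCP position; "orientation": TCP orientation; "wrist_force": force on the tool from outside, world axes, zero at the start; "ft_torque": the same for the moment, N m; "finger_gap": finger opening in m; "grip_force": force on a finger pad.
Only numpy, scipy, OpenCV 4.12 (cv2) and the standard library are available. Lean on these libraries where they do the work, as an engineer would, in place of code of your own. Each camera call takes 0.05 s, during which the arm holds its last target. There are 200 camera calls.

## Working session

There is one attempt and no reset: what is moved stays moved. The work goes in short steps, Python scripts to look and compute and a shell command to move; the robot and the scene stay as the last step left them, time stands still between calls to the robot, and variables do not carry over. Pictures are saved under pics/ and viewed, at most 10 in all, crops included, and the job is handed in when it is done.

```bash
ls; mkdir -p pics; python3 - <<'E'
from workcell import env
import cv2,numpy as np,pickle
d={n:env.read_camera(n) for n in("top","side","wrist")}
pickle.dump(d,open('c0.pkl','wb'))
for n,c in d.items():
    print(n,c['fov_y'],c['cx'],c['cy'],[k for k in c],np.round(c['T'],3).tolist())
for n in d: cv2.imwrite(f'pics/{n}0.png',d[n]['img'][...,::-1])
s=env.get_state(); print(s)
E
python3 -m jog
```

```text
pics
top 43.55025095475545 277.56895722004094 214.49135904346767 ['img', 'fov_y', 'cx', 'cy', 'T'] [[-0.026, 0.996, -0.087, 0.438], [-1.0, -0.025, 0.013, -0.007], [0.011, 0.087, 0.996, 1.354], [0.0, 0.0, 0.0, 1.0]]
side 57.952511088028885 275.43080753032945 213.99757828470115 ['img', 'fov_y', 'cx', 'cy', 'T'] [[-1.0, -0.014, 0.015, 0.552], [0.02, -0.595, 0.803, 0.666], [-0.003, 0.803, 0.595, 0.592], [0.0, 0.0, 0.0, 1.0]]
wrist 70.54557828592564 281.0133347366487 210.39685985967103 ['img', 'fov_y', 'cx', 'cy', 'T'] [[0.299, -0.909, -0.29, 0.097], [0.954, 0.284, 0.093, 0.573], [-0.002, -0.304, 0.953, 0.373], [0.0, 0.0, 0.0, 1.0]]
{'clock': 0.15, 'joint_pos': array([ 1.12839278e+00,  3.13824879e-01,  4.52314033e-02,  1.30357167e+00,
       -2.14555791e-05,  1.43122466e+00]), 'qvel': array([ 1.49844770e-04, -9.88240108e-04,  2.88778509e-03, -3.63163741e-06,
        1.72317309e-03, -2.01364331e-03]), 'tau': array([ 2.11643273e-03, -4.81064129e+01,  2.98815626e+01,  1.39207285e-02,
       -7.12982364e-05, -4.12531449e-06]), 'tcp_pos': array([0.17132292, 0.54850643, 0.24161191]), 'orientation': array([-1.86079355e-04,  1.50837980e-01,  9.88558261e-01, -6.58715834e-04]), 'wrist_force': array([-0.72124302,  0.29203838, -0.56645204]), 'ft_torque': array([ 0.00096476, -0.00341909,  0.03604426]), 'grip_force': 0.0, 'finger_gap': 0.08529393944533983}invalid input
```

View pics/top0.png

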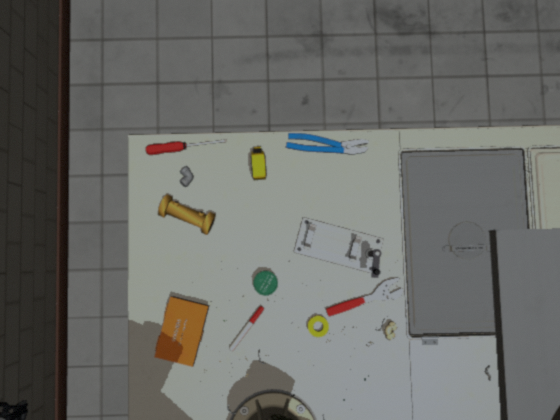

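View pics/side0.png

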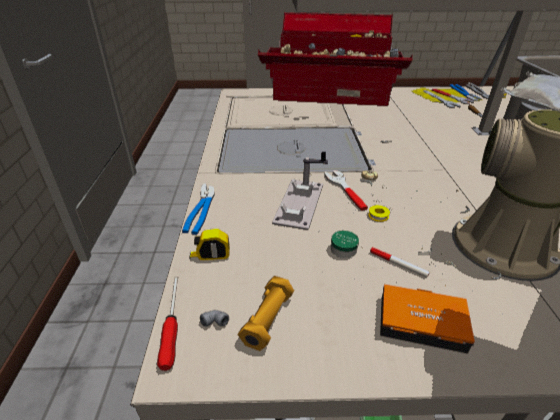

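```bash
python3 - <<'E'
import cv2,numpy as np,pickle
d=pickle.load(open('c0.pkl','rb'))
t,s=d['top']['img'],d['side']['img']
C=[(t,145,180,80,60),(s,215,260,110,82),(t,290,210,110,82),(s,262,140,100,90)]
o=[cv2.resize(i[y:y+h,x:x+w],(400,300),interpolation=cv2.INTER_CUBIC) for i,x,y,w,h in C]
cv2.imwrite('pics/crop0.png',np.vstack([np.hstack(o[:2]),np.hstack(o[2:])])[...,::-1])
E
```

```text
(no output)
```

View pics/crop0.png

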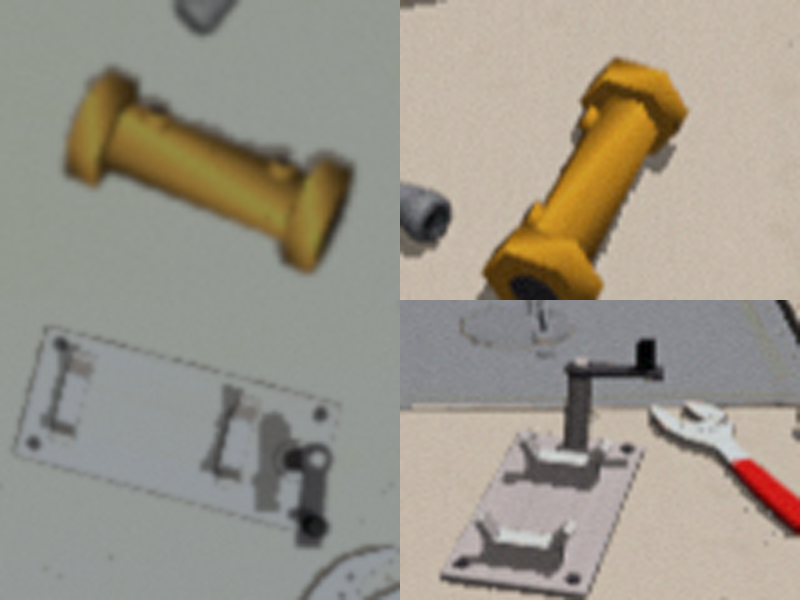

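```bash
cat > h.py <<'E'
import numpy as np,cv2
from workcell import env
def ray(c,p):
    f=c['img'].shape[0]/2/np.tan(np.radians(c['fov_y'])/2)
    v=np.array([(p[0]-c['cx'])/f,-(p[1]-c['cy'])/f,-1.]); T=np.array(c['T'])
    return T[:3,3],T[:3,:3]@v
def onz(c,p,z):
    o,v=ray(c,p); return o+v*(z-o[2])/v[2]
def proj(c,P):
    f=c['img'].shape[0]/2/np.tan(np.radians(c['fov_y'])/2); T=np.array(c['T'])
    q=T[:3,:3].T@(np.array(P)-T[:3,3]); return np.array([c['cx']-f*q[0]/q[2],c['cy']+f*q[1]/q[2]])
def brass(c,box):
    h=cv2.cvtColor(c['img'],cv2.COLOR_RGB2HSV); m=cv2.inRange(h,(12,110,50),(26,255,255))
    k=np.zeros_like(m); x,y,w,hh=box; k[y:y+hh,x:x+w]=m[y:y+hh,x:x+w]
    n,l,s,_=cv2.connectedComponentsWithStats(k); i=1+s[1:,4].argmax()
    return (l==i).astype('u1')
E
python3 - <<'E'
from h import *
import pickle
d=pickle.load(open('c0.pkl','rb'))
for n,b in (('top',(140,180,90,70)),('side',(220,260,90,100))):
    c=d[n];m=brass(c,b); ys,xs=np.nonzero(m); r=cv2.minAreaRect(np.c_[xs,ys].astype('f4')); print(n,len(xs),r)
    P=cv2.boxPoints(r); s=sorted([(np.linalg.norm(P[i]-P[(i+1)%4]),i) for i in range(4)])[:2]
    e=[(P[i]+P[(i+1)%4])/2 for _,i in s]; W=[onz(c,q,.025) for q in e]; print(np.round(W,4),np.round((W[0]+W[1])/2,4),'yaw',np.degrees(np.arctan2(*(W[0]-W[1])[[1,0]])), 'len',np.linalg.norm(W[0]-W[1]))
t,s=d['top'],d['side']
for c,ps in((t,[(302.9,217.4),(383.5,238.4),(294.1,252.4)]),(s,[(272.5,223.1),(308.3,229.4),(323.3,183.5),(292,179.6)])):
    W=np.array([onz(c,p,.008) for p in ps]);print(np.round(W,4).tolist(),np.round(np.linalg.norm(np.diff(W,axis=0),axis=1),4))
# knob / post / bystanders
pk=(290+312/3.636,210+225/3.66); print('knob top',onz(t,pk,.116)); pp=(290+318/3.636,210+157/3.66); print('post',onz(t,pp,.093))
print('side post',onz(s,(262+176/4,140+70/3.33),.091),'knob',onz(s,(262+247/4,140+42/3.33),.116))
for n,p,z in(('elbow',(186,176),.02),('tape',(259,163),.06),('tin',(265,281),.034)): print(n,onz(t,p,z))
E
```

```text
top 861 ((185.6305389404297, 213.6480712890625), (55.15333557128906, 21.341846466064453), 22.03622817993164)
[[0.5894 0.2724 0.025 ]
 [0.5336 0.1438 0.025 ]] [0.5615 0.2081 0.025 ] yaw 66.52309761071095 len 0.1402224795324525
side 1666 ((267.1828918457031, 312.6834411621094), (30.47845458984375, 78.15876007080078), 30.018367767333984)
[[0.519  0.1236 0.025 ]
 [0.5927 0.2796 0.025 ]] [0.5559 0.2016 0.025 ] yaw -115.27634844229978 len 0.17260135105668026
[[0.5458, -0.0898, 0.008], [0.4866, -0.2949, 0.008], [0.4567, -0.0646, 0.008]] [0.2135 0.2323]
[[0.5453, -0.0841, 0.008], [0.4579, -0.0569, 0.008], [0.3954, -0.2675, 0.008], [0.4849, -0.2913, 0.008]] [0.0916 0.2197 0.0927]
knob top [ 0.40559808 -0.25034817  0.116     ]
post [ 0.44914558 -0.2607099   0.093     ]
side post [ 0.45076194 -0.25151397  0.091     ] knob [ 0.40397156 -0.25140857  0.116     ]
elbow [0.65859819 0.2068555  0.02      ]
tape [0.68026238 0.01866505 0.06      ]
tin [0.38718618 0.01109777 0.034     ]
```

```bash
python3 -m jog '[[-1,0,0,0,6.1],[-1,-0.036,-0.0154,0,0],[-1,-0.0363,-0.0154,0,0],[-1,-0.0363,-0.0154,0,0],[-1,-0.0363,-0.0154,0,0]]'; python3 -m jog '[[-1,-0.0363,-0.0154,0,0],[-1,-0.0363,-0.0154,0,0],[-1,-0.0363,-0.0154,0,0],[-1,-0.0363,-0.0154,0,0],[-1,-0.0363,-0.0154,0,0]]'; python3 -m jog '[[-1,-0.0363,-0.0154,0,0],[-1,-0.0363,-0.0154,0,0],[-1,-0.0363,-0.0154,0,0],[-1,-0.0363,-0.0154,0,0],[0,-0.0363,-0.0154,0,0]]'; python3 - <<'E'
from h import *
import pickle
print(env.tip_extent); s=env.get_state();print(s['tcp_pos'],s['orientation'],s['clock'])
c=env.read_camera('wrist');pickle.dump(c,open('w1.pkl','wb'));cv2.imwrite('pics/w1.png',c['img'][...,::-1])
E
```

```text
clock: 0.57
tcp_pos: [0.2803, 0.4334, 0.2419]
orientation: [-0.0, 0.203, 0.979, -0.0]
wrist_force: [0.0, -0.1, -0.6]
finger_gap: 0.0854
grip_force: 0.0
clock: 0.98
tcp_pos: [0.4166, 0.2901, 0.2422]
orientation: [-0.0, 0.203, 0.979, 0.0]
wrist_force: [0.9, 0.1, -0.1]
finger_gap: 0.0859
grip_force: 0.0
clock: 1.4
tcp_pos: [0.5525, 0.1472, 0.2421]
orientation: [-0.0, 0.203, 0.979, 0.0]
wrist_force: [0.1, 1.1, 0.1]
finger_gap: 0.0756
grip_force: 0.0
0.011
[0.55253204 0.14723974 0.24208985] [-1.70790187e-04  2.03321235e-01  9.79112069e-01  4.27061450e-05] 1.4
```

View pics/w1.png

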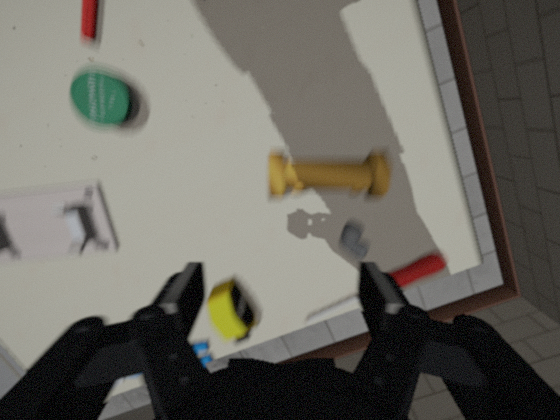

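```bash
cat >> h.py <<'E'
def axis(c,box,z=.025):
    m=brass(c,box); ys,xs=np.nonzero(m); r=cv2.minAreaRect(np.c_[xs,ys].astype('f4'))
    P=cv2.boxPoints(r); s=sorted([(np.linalg.norm(P[i]-P[(i+1)%4]),i) for i in range(4)])[:2]
    W=[onz(c,(P[i]+P[(i+1)%4])/2,z) for _,i in s]; W.sort(key=lambda w:w[1]); v=W[1]-W[0]
    return (W[0]+W[1])/2,np.degrees(np.arctan2(v[1],v[0])),np.linalg.norm(v),r
E
python3 - <<'E'
from h import *
import pickle
d=pickle.load(open('c0.pkl','rb'))
c=env.read_camera('wrist')
print(np.round(c['T'],3).tolist())
print(axis(c,(230,120,200,100)))
t=d['top']; print(axis(t,(140,180,90,70)))
C=(.5615,.2081);a=np.radians(66.5)
for k in(-.068,.068):
  for w in(-.02,.02): print(proj(c,[C[0]+k*np.cos(a)+w*np.sin(a),C[1]+k*np.sin(a)-w*np.cos(a),.025]))
E
```

```text
[[0.404, -0.87, -0.282, 0.486], [0.915, 0.384, 0.126, 0.175], [-0.002, -0.309, 0.951, 0.373], [0.0, 0.0, 0.0, 1.0]]
(array([0.56054237, 0.21068215, 0.025     ]), np.float64(66.19727559638359), np.float64(0.14376574099626552), ((335.4999694824219, 162.49998474121094), (122.99998474121094, 46.99999237060547), 0.0))
(array([0.56149906, 0.20811747, 0.025     ]), np.float64(66.52309761071095), np.float64(0.1402224795324525), ((185.6305389404297, 213.6480712890625), (55.15333557128906, 21.341846466064453), 22.03622817993164))
[275.44800541 147.09230889]
[275.8298693  181.19269475]
[393.73609901 146.44406967]
[389.9888333  180.61537387]
```

```bash
python3 -m jog '[[0,0.003,0.0015,0.04,0],[0,0,0,0.04,0],[0,0,0,0.04,0],[0,0,0,0.04,0],[0,0,0,0.024,0]]' 50; python3 -m jog '[[0,0,0,0.003,0],[0.4,0,0,0,0],[1,0,0,0,0],[1,0,0,0,0],[1,0,0,0,0]]'; python3 - <<'E'
from h import *
c=env.read_camera('side');i=c['img'][200:380,180:380]
w=env.read_camera('wrist')['img'][60:,100:460]
cv2.imwrite('pics/s2.png',np.hstack([cv2.resize(i,(400,360)),w])[...,::-1])
E
```

```text
clock: 1.92
tcp_pos: [0.5463, 0.1516, 0.054]
orientation: [-0.003, 0.203, 0.979, -0.001]
wrist_force: [0.1, -0.5, -0.2]
finger_gap: 0.0427
grip_force: 0.0
clock: 2.33
tcp_pos: [0.5499, 0.1517, 0.0566]
orientation: [0.001, 0.203, 0.979, 0.0]
wrist_force: [-0.8, -0.7, -2.7]
finger_gap: 0.0158
grip_force: 48.9
```

View pics/s2.png

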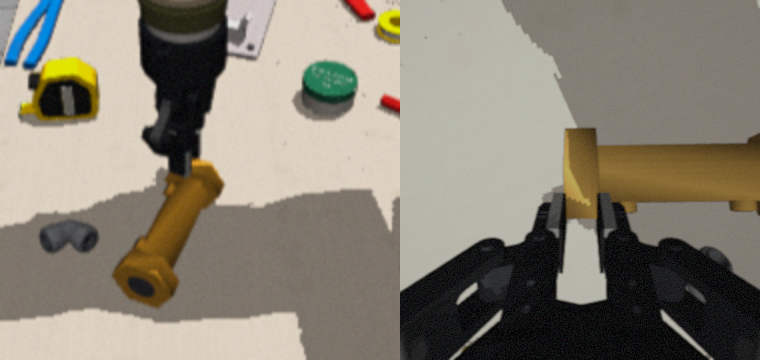

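```bash
python3 -m jog '[[1,0.006,0,-0.0045,0],[1,0.0065,0,-0.003,0],[1,0.007,0,-0.0015,0],[1,0.007,0,-0.0005,0],[1,0.007,0,0,0]]'; python3 - <<'E'
from h import *
c=env.read_camera('side');i=c['img'][230:340,200:300]
w=env.read_camera('wrist')['img'][60:,100:460]
cv2.imwrite('pics/s3.png',np.hstack([cv2.resize(i,(400,360)),w])[...,::-1])
E
```

```text
clock: 2.85
tcp_pos: [0.5177, 0.1653, 0.0649]
orientation: [-0.0, 0.203, 0.979, -0.0]
wrist_force: [0.3, -0.0, -4.7]
finger_gap: 0.0155
grip_force: 49.4
```

View pics/s3.png

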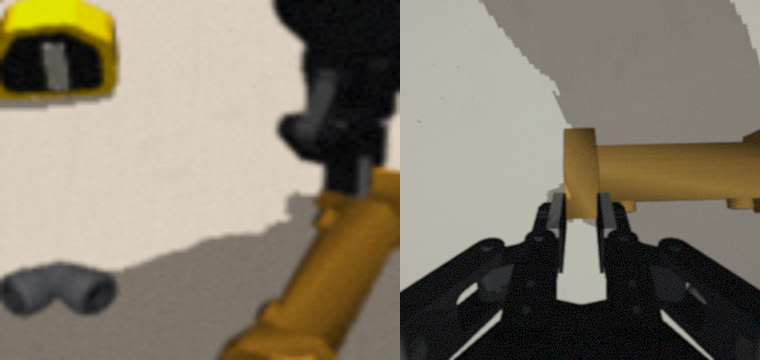

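```bash
python3 -m jog '[[0.62,0,0,0,0],[0.62,0,0,0,0]]' 20; python3 -m jog '[[0.59,0,0,0,0],[0.59,0,0,0,0]]' 20;python3 - <<'E'
from h import *
c=env.read_camera('side');i=c['img'][230:340,200:300]
w=env.read_camera('wrist')['img'][60:,100:460]
cv2.imwrite('pics/s4.png',np.hstack([cv2.resize(i,(400,360)),w])[...,::-1])
wr=env.read_camera('wrist'); print(axis(wr,(200,100,360,200)))
print(axis(env.read_camera('top'),(130,170,110,90)))
E
```

```text
clock: 3.12
tcp_pos: [0.519, 0.1649, 0.0648]
orientation: [0.0, 0.203, 0.979, 0.0]
wrist_force: [0.5, 0.0, -4.2]
finger_gap: 0.0163
grip_force: 34.3
clock: 3.28
tcp_pos: [0.5195, 0.165, 0.0651]
orientation: [0.0, 0.203, 0.979, 0.0]
wrist_force: [0.4, 0.5, -3.0]
finger_gap: 0.0173
grip_force: 9.1
(array([0.53747338, 0.23182146, 0.025     ]), np.float64(67.73586423927954), np.float64(0.15896978075444168), ((390.83740234375, 231.033935546875), (88.9814682006836, 256.7220458984375), 88.83085632324219))
(array([0.49062862, 0.17075758, 0.025     ]), np.float64(133.9086302194424), np.float64(0.008851030771358431), ((200.75003051757812, 241.25003051757812), (1.4142134189605713, 3.535533905029297), 45.0))
```

```bash
python3 -m jog '[[0.582,0,0,0.003,0],[0.582,0.006,0,0,0],[0.582,0.0065,0,0,0],[0.582,0.007,0,0,0],[0.582,0.007,0,0,0]]';python3 - <<'E'
from h import *
c=env.read_camera('side');i=c['img'][230:340,200:300]
w=env.read_camera('wrist')['img'][60:,100:460]
cv2.imwrite('pics/s5.png',np.hstack([cv2.resize(i,(400,360)),w])[...,::-1])
E
```

```text
clock: 3.9
tcp_pos: [0.4938, 0.1757, 0.0618]
orientation: [0.0, 0.203, 0.979, 0.0]
wrist_force: [1.1, -1.1, -2.8]
finger_gap: 0.018
grip_force: 9.5
```

View pics/s5.png

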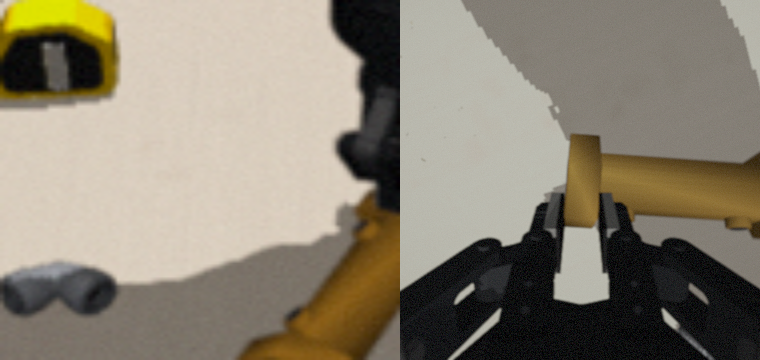

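```bash
python3 -m jog '[[0.3,0,0,0,0],[0.1,0,0,0,0],[0,0,0,-0.03,0],[-0.1,0,0.02,-0.04,0],[-0.1,0,0.02,-0.04,0]]'; python3 -m jog '[[-0.1,0,0.02,-0.04,0],[-0.1,-0.02,0.02,-0.03,0],[-0.1,0,0,0,0]]'; python3 - <<'E'
from h import *
w=env.read_camera('wrist');t=env.read_camera('top');s=env.read_camera('side')
print(axis(w,(150,60,350,250)))
for n,c in(('t',t),('s',s),('w',w)): cv2.imwrite(f'pics/{n}6.png',c['img'][...,::-1])
print(axis(t,(130,170,110,90)))
E
```

```text
clock: 4.42
tcp_pos: [0.5086, 0.2092, 0.1672]
orientation: [-0.001, 0.204, 0.979, -0.0]
wrist_force: [2.0, -1.1, -0.3]
finger_gap: 0.047
grip_force: 0.0
clock: 4.67
tcp_pos: [0.551, 0.2402, 0.2423]
orientation: [0.008, 0.203, 0.979, 0.004]
wrist_force: [1.5, 0.6, 0.6]
finger_gap: 0.047
grip_force: 0.0
(array([0.5150968 , 0.22826072, 0.025     ]), np.float64(62.51787638491114), np.float64(0.14389500017326257), ((256.2906799316406, 158.0201416015625), (123.8119125366211, 46.95667266845703), 3.9646546840667725))
(array([0.51985909, 0.23260233, 0.025     ]), np.float64(62.64141300619545), np.float64(0.13989414307006734), ((176.10113525390625, 230.31761169433594), (55.13177490234375, 21.482757568359375), 26.003347396850586))
```

```bash
python3 - <<'E'
from h import *
w=env.read_camera('wrist');print(axis(w,(150,60,350,250)));s=env.get_state();print(s['joint_pos'],s['tcp_pos'],s['clock'])
w=env.read_camera('wrist');print(axis(w,(150,60,350,250)))
E
```

```text
(array([0.5158875 , 0.22886127, 0.025     ]), np.float64(62.44691519841996), np.float64(0.144384659238118), ((264.2008056640625, 167.2313690185547), (125.81718444824219, 47.80992889404297), 4.044485092163086))
[2.75963755e-01 3.50298193e-01 7.42097278e-02 1.29702749e+00
 1.23390705e-04 6.85347152e-01] [0.54210582 0.23670169 0.23237986] 4.8667
(array([0.51602798, 0.22913474, 0.025     ]), np.float64(62.36273206404857), np.float64(0.14489735615190655), ((265.494873046875, 168.49961853027344), (126.4649429321289, 48.01945495605469), 4.127591609954834))
```

```bash
python3 -m jog '[[0,0,0,0,7.1],[0,0,0,0,7.1],[0,0,0,0,7.1],[0,0,0,0,7.1],[0,0,0,0,7.1]]' >/dev/null; python3 -m jog '[[0,0,0,0,7.1],[0,0,0,0,7.1],[0,0,0,0,7.1],[0,0,0,0,7.1],[0,0,0,0,7.1]]'>/dev/null; python3 -m jog '[[0,0,0,0,7.1],[0,0,0,0,7.1],[0,0,0,0,7.1],[0,0,0,0,1.7],[0,0,0,0,0]]'; python3 - <<'E'
from h import *
w=env.read_camera('wrist');cv2.imwrite('pics/w7.png',w['img'][...,::-1]);print(axis(w,(100,60,350,340)))
s=env.get_state();print(s['tcp_pos'],s['joint_pos'],s['clock'])
from scipy.spatial.transform import Rotation as R
q=s['orientation'];M=R.from_quat(q[[1,2,3,0]]).as_matrix();print(M, M.T@(np.array([.518,.231,.0])-s['tcp_pos']))
E
```

```text
clock: 6.17
tcp_pos: [0.5415, 0.2363, 0.2319]
orientation: [-0.001, 0.855, 0.519, -0.002]
wrist_force: [0.2, -0.4, 0.1]
finger_gap: 0.0425
grip_force: 0.0
(array([0.5146591 , 0.22474197, 0.025     ]), np.float64(61.57589497417775), np.float64(0.14716373633133065), ((266.5, 200.5), (49.0, 119.0), 0.0))
[0.54167275 0.23642165 0.23214279] [2.75706891e-01 3.50030954e-01 7.32445734e-02 1.29712731e+00
 1.19840141e-04 2.32502486e+00] 6.2167
[[ 4.60464434e-01  8.87672975e-01 -3.03225018e-03]
 [ 8.87675793e-01 -4.60468401e-01 -7.33315973e-04]
 [-2.04720016e-03 -2.35398916e-03 -9.99995134e-01]] [-0.01523788 -0.0179707   0.23221742]
```

```bash
python3 -m jog '[[-0.4,-0.0174,-0.018,0,0],[-0.4,0,0,0.036,0],[-0.4,0,0,0.04,0],[-0.4,0,0,0.04,0],[-0.4,0,0,0.04,0]]' 30; python3 -m jog '[[-0.4,0,0,0.036,0],[-0.4,0,0,0.018,0],[0.1,0,0,0.002,0],[1,0,0,0,0],[1,0,0,0,0]]';python3 -m jog '[[1,0,0,0,0],[1,0,0,0,0]]'
```

```text
clock: 6.63
tcp_pos: [0.518, 0.2296, 0.076]
orientation: [-0.0, 0.854, 0.52, 0.0]
wrist_force: [1.6, -0.2, -0.6]
finger_gap: 0.0595
grip_force: 0.0
clock: 7.05
tcp_pos: [0.519, 0.2299, 0.0221]
orientation: [-0.0, 0.855, 0.519, -0.0]
wrist_force: [-0.5, -0.5, -5.1]
finger_gap: 0.0353
grip_force: 30.4
clock: 7.22
tcp_pos: [0.5198, 0.2302, 0.0229]
orientation: [0.0, 0.855, 0.519, 0.001]
wrist_force: [-0.4, 0.5, -5.5]
finger_gap: 0.0355
grip_force: 30.4
```

```bash
python3 -m jog '[[1,0,0,-0.02,0],[1,0,0,-0.03,0],[1,0,0,-0.04,0],[1,0,0,-0.04,0],[1,0,0,0,0]]'; python3 - <<'E'
from h import *
import pickle
d=pickle.load(open('c0.pkl','rb'))
print('held',env.get_state()['finger_gap'],env.get_state()['tcp_pos'])
u=np.array([.277,.961]);
for n,(x0,y0,x1,y1) in(('top',(286,208,392,284)),('side',(262,160,334,236))):
    c=d[n];L=cv2.cvtColor(c['img'],cv2.COLOR_RGB2LAB)[y0:y1,x0:x1].astype('i4')
    bg=np.median(L[:8,:20].reshape(-1,3),0) if n=='top' else np.median(L[-12:,-12:].reshape(-1,3),0)
    p=L[40-2:40+2,38:42].reshape(-1,3).mean(0); print(n,bg,p)
    m=((L[...,1]+0.0-L[...,2])>((bg[1]-bg[2])+(p[1]-p[2]))/2).astype('u1')
    m=cv2.morphologyEx(m,cv2.MORPH_OPEN,np.ones((3,3)));k=cv2.morphologyEx(m,cv2.MORPH_CLOSE,np.ones((9,9)))
    _,l,s,_=cv2.connectedComponentsWithStats(k);k=(l==1+s[1:,4].argmax()).astype('u1')
    ct=max(cv2.findContours(k,0,cv2.CHAIN_APPROX_NONE)[0],key=len)[:,0]+[x0,y0]
    W=np.array([onz(c,q,.008)[:2] for q in ct]).astype('f4'); print(n,cv2.minAreaRect(W), np.round(cv2.boxPoints(cv2.minAreaRect(W)),4).tolist())
    cv2.imwrite(f'pics/m_{n}.png',k*255)
E
```

```text
clock: 7.63
tcp_pos: [0.5239, 0.2315, 0.1614]
orientation: [0.002, 0.855, 0.519, 0.007]
wrist_force: [3.0, 1.0, -4.6]
finger_gap: 0.0353
grip_force: 31.5
held 0.03528499507381404 [0.52387204 0.2314921  0.16136358]
top [160. 125. 131.] [160.125 126.25  127.125]
top ((0.45902010798454285, -0.17811159789562225), (0.26841238141059875, 0.16576021909713745), 88.47760009765625) [[0.3725999891757965, -0.3100999891757965], [0.5382999777793884, -0.31450000405311584], [0.5454000234603882, -0.04619999974966049], [0.3797000050544739, -0.04179999977350235]]
side [193. 130. 137.] [181.25   131.5    129.8125]
side ((0.46512383222579956, -0.2348041534423828), (0.3523204028606415, 0.22728614509105682), 88.57442474365234) [[0.34709998965263367, -0.4081000089645386], [0.5742999911308289, -0.41370001435279846], [0.5831000208854675, -0.061500001698732376], [0.35589998960494995, -0.05590000003576279]]
```

```bash
python3 -m jog '[[1,0,0,0,-5.6],[1,0,0,0,-5.6],[1,-0.0388,0.0082,0,0],[1,-0.0388,0.0082,0,0],[1,-0.0388,0.0082,0,0]]' 30; python3 -m jog '[[1,-0.0388,0.0082,0,0],[1,-0.0388,0.0082,0,0],[1,-0.0388,0.0082,0,0],[1,-0.0388,0.0082,0,0],[1,-0.0388,0.0082,0,0]]';python3 -m jog '[[1,-0.0388,0.0082,0,0],[1,-0.0388,0.0082,0,0],[1,0,0,0,0],[1,0,0,0,0]]'; python3 - <<'E'
from h import *
for i in range(2): w=env.read_camera('wrist')
t=env.read_camera('top');s=env.read_camera('side')
st=env.get_state();print(st['tcp_pos'],st['orientation'],st['finger_gap'],st['clock'],st['wrist_force'])
print(proj(w,[.477+.279*.059,-.159+.96*.059,.03]),proj(s,[.494,-.164,.16]))
cv2.imwrite('pics/w8.png',np.hstack([cv2.resize(w['img'][:, 60:500],(440,420)),cv2.resize(s['img'][100:240,240:360],(360,420))])[...,::-1])
E
```

```text
clock: 8.05
tcp_pos: [0.5097, 0.1108, 0.152]
orientation: [0.0, 0.799, 0.601, 0.0]
wrist_force: [0.8, -0.8, -5.9]
finger_gap: 0.0352
grip_force: 31.5
clock: 8.47
tcp_pos: [0.4947, -0.0882, 0.1522]
orientation: [0.001, 0.8, 0.6, 0.001]
wrist_force: [0.7, 0.5, -5.6]
finger_gap: 0.0352
grip_force: 31.5
clock: 8.8
tcp_pos: [0.489, -0.168, 0.152]
orientation: [0.001, 0.801, 0.598, 0.0]
wrist_force: [0.2, 0.4, -4.5]
finger_gap: 0.0353
grip_force: 31.5
[ 0.48904112 -0.16422391  0.15163671] [-2.40210715e-04  7.99441786e-01  6.00743506e-01  1.12275018e-04] 0.0354425446306271 9.0 [-0.80768422 -0.02645094 -4.96312714]
[265.10683582 135.77410296] [292.6308688 153.479925 ]
```

View pics/w8.png

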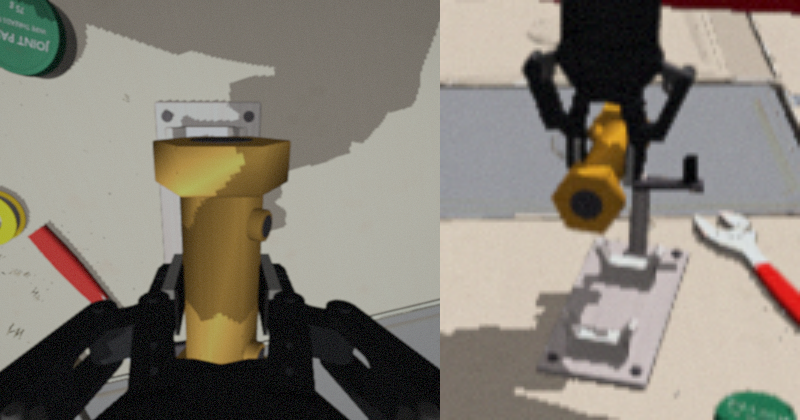

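```bash
python3 - <<'E'
from h import *
w=env.read_camera('wrist')
u=np.array([.279,.960]);xs=np.array([.960,-.279]);O=np.array([.477,-.159])
for p in[(215,102),(321,103),(228,116),(308,116)]:
    P=onz(w,p,.008)[:2]-O; print(p,P@xs,P@u)
st=env.get_state();P=st['tcp_pos'][:2]-O;print(P@xs,P@u)
w2=onz(w,(221+60,140),.152)[:2]-O; print('end face centre',w2@xs,w2@u)
g=cv2.cvtColor(w['img'],cv2.COLOR_RGB2GRAY); print(g[96:108,265],g[110,205:226],g[110,312:330])
E
```

```text
(215, 102) -0.04502392538998555 0.08812362749906939
(321, 103) 0.04735586751556737 0.08730358076442936
(228, 116) -0.03432923601626719 0.07650000220320693
(308, 116) 0.03631939445383842 0.07650063017046507
0.013076558359776252 -0.0015185124348388492
end face centre 0.0125230473694237 0.06685153271872663
[175 176 174 176 177 177 176 157 136 148 172 180] [175 175 171 176 174 175 176 174 174 170 162 162 171 178 177 178 180 180
 179 177 179] [126 126 121 120 121 124 124 120 115 105 105 119 122 123 119 121 119 120]
```

```bash
python3 -m jog '[[1,0,0.0055,0.03,0],[1,0,0,0.03,0],[1,0,0,0.008,0],[1,0,0,0,0],[1,0,0,0,0]]' 20; python3 -m jog '[[1,0,0,0.004,0],[1,0,0,0.003,0],[1,0,0,0.002,0],[1,0,0,0,0]]'
```

```text
clock: 9.47
tcp_pos: [0.4942, -0.1661, 0.0838]
orientation: [-0.001, 0.8, 0.601, -0.0]
wrist_force: [1.1, -0.5, -5.1]
finger_gap: 0.0352
grip_force: 31.5
clock: 9.8
tcp_pos: [0.4946, -0.1671, 0.0749]
orientation: [0.0, 0.8, 0.6, 0.0]
wrist_force: [0.1, -0.1, -5.5]
finger_gap: 0.0352
grip_force: 31.5
```

```bash
python3 -m jog '[[1,0,0,0.002,0],[1,0,0,0.002,0],[1,0,0,0,0]]';  python3 -m jog '[[1,0,0,0.002,0],[1,0,0,0.002,0],[1,0,0,0,0]]'
```

```text
clock: 10.05
tcp_pos: [0.4942, -0.167, 0.0703]
orientation: [-0.0, 0.8, 0.6, -0.0]
wrist_force: [-1.0, -0.3, -5.1]
finger_gap: 0.0354
grip_force: 31.5
clock: 10.3
tcp_pos: [0.4947, -0.1672, 0.0669]
orientation: [0.0, 0.8, 0.6, 0.0]
wrist_force: [-0.4, 0.3, -0.4]
finger_gap: 0.0348
grip_force: 31.7
```

```bash
python3 -m jog '[[1,0,0,0.002,0],[1,0,0,0.001,0],[1,0,0,0,0]]';  python3 -m jog '[[1,0,0,0.002,0],[1,0,0,0.001,0],[1,0,0,0,0]]'
```

```text
clock: 10.55
tcp_pos: [0.4947, -0.1672, 0.0664]
orientation: [0.001, 0.8, 0.6, 0.0]
wrist_force: [-7.8, 3.2, 18.7]
finger_gap: 0.0357
grip_force: 33.2
clock: 10.8
tcp_pos: [0.4926, -0.1665, 0.0634]
orientation: [-0.0, 0.8, 0.6, -0.001]
wrist_force: [-13.2, 4.4, 21.2]
finger_gap: 0.0351
grip_force: 27.2
```

```bash
python3 -m jog '[[1,0,-0.0005,0.002,0],[1,0,-0.0005,0.002,0],[1,0,0,0,0]]';  python3 -m jog '[[1,0,-0.0005,0.002,0],[1,0,-0.0005,0.002,0],[1,0,0,0,0]]'; python3 - <<'E'
from h import *
w=env.read_camera('wrist'); s=env.read_camera('side')
cv2.imwrite('pics/w9.png',np.hstack([w['img'][:, 60:500],cv2.resize(s['img'][120:240,240:343],(360,420))])[...,::-1])
E
```

```text
clock: 11.05
tcp_pos: [0.4883, -0.165, 0.0562]
orientation: [-0.004, 0.8, 0.6, -0.003]
wrist_force: [-13.3, 3.2, 7.3]
finger_gap: 0.0337
grip_force: 19.1
clock: 11.3
tcp_pos: [0.4858, -0.1642, 0.0515]
orientation: [-0.005, 0.8, 0.6, -0.004]
wrist_force: [-16.4, 3.7, 8.9]
finger_gap: 0.0316
grip_force: 19.2
```

View pics/w9.png

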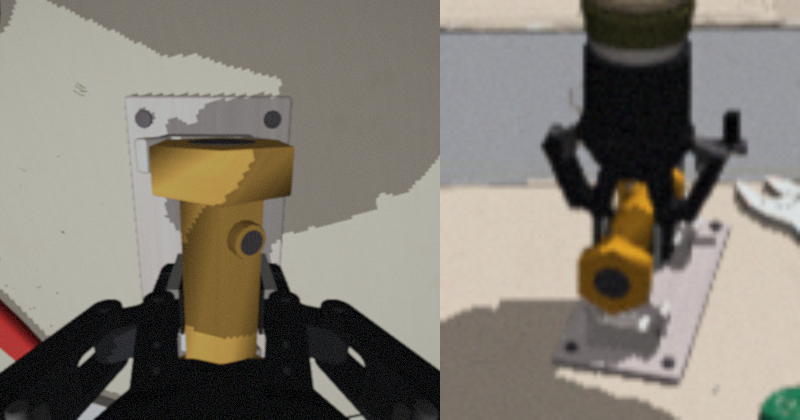

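```bash
python3 -m jog '[[1,0,-0.003,0.001,0],[0.15,0,0,0,0],[0.05,0,0,0,0],[-0.05,0,0,0,0],[-0.05,0,0,0,0]]';  python3 - <<'E'
from h import *
w=env.read_camera('wrist'); s=env.read_camera('side');t=env.read_camera('top')
for n,c in(('w',w),('s',s),('t',t)): cv2.imwrite(f'pics/{n}10.png',c['img'][...,::-1])
h=cv2.cvtColor(w['img'],cv2.COLOR_RGB2HSV); m=cv2.inRange(h,(12,110,30),(26,255,255))
for r in range(130,360,20):
    x=np.nonzero(m[r])[0]; print(r,(x.min(),x.max()) if len(x) else 0)
E
```

```text
clock: 11.82
tcp_pos: [0.4892, -0.1654, 0.0516]
orientation: [-0.0, 0.8, 0.6, -0.0]
wrist_force: [-4.4, 0.6, -1.2]
finger_gap: 0.0449
grip_force: 2.1
130 0
150 (np.int64(195), np.int64(332))
170 (np.int64(196), np.int64(331))
190 (np.int64(198), np.int64(329))
210 (np.int64(226), np.int64(305))
230 (np.int64(228), np.int64(304))
250 (np.int64(229), np.int64(303))
270 (np.int64(229), np.int64(303))
290 (np.int64(229), np.int64(302))
310 (np.int64(230), np.int64(302))
330 (np.int64(232), np.int64(301))
350 (np.int64(233), np.int64(301))
```

```bash
python3 - <<'E'
from h import *
w=env.read_camera('wrist');g=cv2.cvtColor(w['img'],cv2.COLOR_RGB2GRAY)
for r in range(200,300,8): print(r,g[r,224:312:5])
E
```

```text
200 [107  74 110 139 149 154 150 144 144 138 124  90  88  91  91 100 102 127]
208 [109  72  94 104 116 128 141 151  99 101  98 101  98 100 103 104 101 125]
216 [116  75  93  98 117 131 127 102 103 104  99 102 105 102 105 108 101 126]
224 [144  78  94 107 121  92  96  99  99  97  70  63  68 101  97  91 100 126]
232 [181  79  95 107 122 111 102  95 105  67  75 110  68  50  47  75  96 124]
240 [178  79  82 106 101  96  96  99 102  74 104  71  54  54  54  53 101 125]
248 [179  57  71  77  87  93 104 101 105  97  92  85  43  55  54  88  95 125]
256 [104  54  71  86  88  98 100 101 101 104 102  95 106 104 104  96  88 124]
264 [ 60  56  69  82  91  92 102 102 101 104 105 101 102 104 100  96  94 123]
272 [ 62  61  72  80  88  97 102  97 102 103 104 104 102 105 105  91  98 122]
280 [ 57  54  74  79  94  94  97  99 105  99 105 102 101 107  99  95 106 121]
288 [  5  42  76  85  90  97 100 102 100 102 103  99  99  97  92  86 102 124]
296 [ 24  34  76  86  97  97  99  96  99 102 104 102 102 100  96  84 104 120]
```

```bash
python3 -m jog '[[-0.05,0,-0.004,0,0],[-0.05,0,-0.004,0,0],[-0.05,0,-0.004,0,0],[-0.05,0,0,0,0]]';  cat >> h.py <<'E'
def bore():
    w=env.read_camera('wrist');g=cv2.cvtColor(w['img'],cv2.COLOR_RGB2GRAY)
    h=cv2.cvtColor(w['img'],cv2.COLOR_RGB2HSV); m=cv2.inRange(h,(12,110,30),(26,255,255))
    for r in(170,210,270,310):
        x=np.nonzero(m[r])[0]; print(r,x.min(),x.max(),(x.min()+x.max())/2)
    x=np.nonzero(m[270])[0]; b=(g[205:285,x.min()+8:x.max()-2]<60).astype('u1')
    n,_,s,c=cv2.connectedComponentsWithStats(b)
    print([(s[i,4],np.round(c[i]+[x.min()+8,205],1).tolist()) for i in range(1,n) if s[i,4]>30])
    return w
E
python3 -c "
from h import *
w=bore()"
```

```text
clock: 12.35
tcp_pos: [0.4784, -0.1625, 0.052]
orientation: [0.001, 0.8, 0.6, 0.0]
wrist_force: [-0.6, -0.5, 0.3]
finger_gap: 0.0447
grip_force: 0.0
170 215 344 279.5
210 240 318 279.0
270 2 316 159.0
310 245 314 279.5
[(np.int32(50), [279.8, 215.6]), (np.int32(75), [243.1, 237.1]), (np.int32(315), [279.1, 233.0]), (np.int32(305), [231.5, 272.6]), (np.int32(218), [211.2, 275.1]), (np.int32(81), [40.7, 281.3])]
```

```bash
python3 -m jog '[[-0.1,0,0,-0.02,0],[-0.1,0,0,-0.04,0],[-0.1,0,0,-0.04,0],[-0.1,0,0,-0.04,0],[-0.1,0,0,-0.03,0]]'; python3 -m jog '[[0.8,0,0,0,0],[0.8,0,0,0,0]]'; python3 - <<'E'
from h import *
w=env.read_camera('wrist'); s=env.read_camera('side');t=env.read_camera('top')
a=cv2.resize(w['img'][:, 60:500],(400,382));b=cv2.resize(s['img'][120:240,240:366],(400,382));
cv2.imwrite('pics/f11.png',np.hstack([a,b])[...,::-1])
O=np.array([.478,-.1593]);u=np.array([.279,.960]);xs=np.array([.960,-.279])
print(env.get_state()['tcp_pos'])
for f in(lambda x,y,z:O+x*xs+y*u,):
  for k in((0,.034,.077),(0,-.034,.077),(0,.068,.055),(-.0144,.068,.08),(.0144,.068,.08),(-.044,-.104,.116)):
    P=np.r_[f(*k),k[2]]; print(k,proj(w,P),proj(s,P),proj(t,P))
E
```

```text
clock: 12.82
tcp_pos: [0.4795, -0.163, 0.2257]
orientation: [0.002, 0.8, 0.6, 0.001]
wrist_force: [0.2, -0.4, 0.2]
finger_gap: 0.0468
grip_force: 0.0
clock: 12.98
tcp_pos: [0.4802, -0.1633, 0.2243]
orientation: [0.003, 0.8, 0.6, 0.002]
wrist_force: [0.1, -0.3, 0.6]
finger_gap: 0.0234
grip_force: 0.0
[ 0.47763805 -0.16203379  0.22032903]
(0, 0.034, 0.077) [276.91925085 161.59240735] [295.27775304 190.39183243] [320.46478969 238.61366542]
(0, -0.034, 0.077) [277.31217718 229.28404504] [300.94083369 176.76346673] [347.56470754 245.73499875]
(0, 0.068, 0.055) [276.85531053 123.16017159] [291.98927565 205.21904779] [306.33508487 235.48565804]
(-0.0144, 0.068, 0.08) [260.52949805 123.92609808] [298.05975679 197.61891572] [305.53004606 240.74075781]
(0.0144, 0.068, 0.08) [292.81329235 123.86593712] [286.44228844 195.91437924] [308.4865074  229.26374474]
(-0.044, -0.104, 0.116) [231.33878344 312.97033654] [322.92764507 153.41130475] [374.30687273 271.02365812]
```

View pics/f11.png

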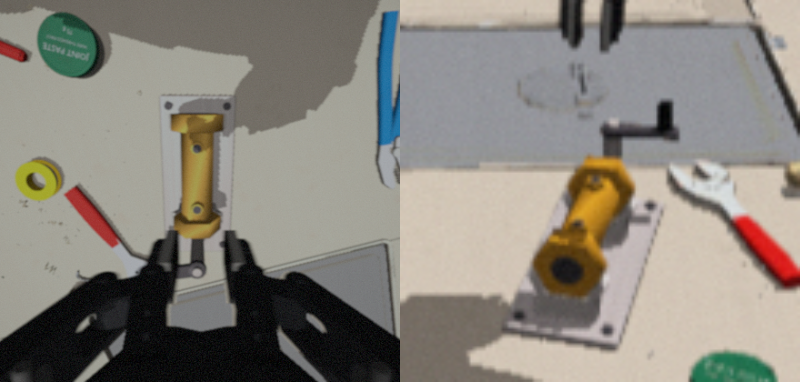

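```bash
python3 -m jog '[[0,-0.0352,-0.0147,0,0],[0,-0.0352,-0.0147,0,0],[0,-0.0352,-0.0147,0,0],[0,0,0,0,0],[0,0,0,0,0]]' 20; python3 - <<'E'
from h import *
s=env.get_state();O=np.array([.478,-.1593]);u=np.array([.279,.960]);xs=np.array([.960,-.279]);d=s['tcp_pos'][:2]-O
print(s['tcp_pos'],d@xs,d@u)
c=env.read_camera('wrist');g=cv2.cvtColor(c['img'],cv2.COLOR_RGB2GRAY)
P=proj(c,[.4058,-.2511,.116]);print(P,proj(c,[.4058,-.2511,.091]))
x,y=P.astype(int);print(g[y-30:y+31:6,x-42:x+43:6])
cv2.imwrite('pics/w12.png',c['img'][...,::-1])
E
```

```text
clock: 13.55
tcp_pos: [0.4045, -0.2522, 0.2199]
orientation: [-0.002, 0.801, 0.598, -0.0]
wrist_force: [0.0, 0.3, 0.4]
finger_gap: 0.0428
grip_force: 0.0
[ 0.40451992 -0.25224222  0.21991352] -0.04460999649809997 -0.10972547337634482
[282.99130522 212.70632312] [282.88940128 204.21459158]
[[171 167 167 170 169 170 169 173 174 174 172 170 150  53  55]
 [168 168 169 173 171 170 168 173  81 170 176 171 171  46  48]
 [170 170 172 173 170 168 170 175 125 171 155 111  61  73  92]
 [147 175 171 170 171  87  58  30  54  48  84  89  86  79 101]
 [124  98 133 170 172  82  48   1   5  72  87  86  81  84  91]
 [175 176 166  84 144  85  36  46  33  88 122 151 165 171 167]
 [176 174 175 176 148 110  84  36  37 172 171 169 170 170 169]
 [174 174 148 175 176 175 120 164 170 169 172 171 171 173 171]
 [177 177 173 175 168 174 140 149 171 170 170 170 172 171 172]
 [140 174 136 170 168 174 177 102 172 170 171 171 166 160 168]
 [166 176 164 116 171 168 175 167 170 170 169 168 171 170 171]]
```

```bash
python3 -m jog '[[0,0.001,0.001,0.04,0],[0,0,0,0.04,0],[0.2,0,0,0.03,0],[0.3,0,0,0.001,0],[1,0,0,0,0]]' 20; python3 -m jog '[[1,0,0,0,0],[1,0,0,0,0],[1,0,0,0,0]]'
```

```text
clock: 14.02
tcp_pos: [0.4066, -0.2484, 0.1089]
orientation: [-0.003, 0.799, 0.601, -0.0]
wrist_force: [-0.4, -0.3, -0.1]
finger_gap: 0.019
grip_force: 0.0
clock: 14.27
tcp_pos: [0.4067, -0.2494, 0.1104]
orientation: [-0.001, 0.8, 0.6, -0.0]
wrist_force: [-3.1, 2.3, -11.4]
finger_gap: 0.0127
grip_force: 20.5
```

```bash
python3 -m jog '[[1,0.0088,0.0004,0,0],[1,0.0085,0.0022,0,0],[1,0.0079,0.0038,0,0],[1,0.007,0.0053,0,0],[1,0,0,0,0]]' 20; python3 -m jog '[[1,0.0058,0.0066,0,0],[1,0.0044,0.0077,0,0],[1,0.0027,0.0083,0,0],[1,0,0,0,0]]'
```

```text
clock: 14.68
tcp_pos: [0.4228, -0.2172, 0.11]
orientation: [-0.007, 0.8, 0.6, -0.001]
wrist_force: [-14.8, 13.1, 3.2]
finger_gap: 0.0127
grip_force: 19.6
clock: 15.02
tcp_pos: [0.449, -0.204, 0.1099]
orientation: [-0.012, 0.798, 0.602, 0.005]
wrist_force: [-6.7, 38.8, 9.7]
finger_gap: 0.0094
grip_force: 26.7
```

```bash
python3 -m jog '[[1,0.0008,0.006,0,0],[1,0.0003,0.0036,0,0],[1,0,0.001,0,0],[1,0,0,0,0]]'; python3 - <<'E'
from h import *
s=env.get_state();O=np.array([.478,-.1593]);u=np.array([.279,.960]);xs=np.array([.960,-.279]);d=s['tcp_pos'][:2]-O
print(s['tcp_pos'],d@xs,d@u,s['wrist_force'])
E
```

```text
clock: 15.35
tcp_pos: [0.464, -0.2048, 0.1103]
orientation: [-0.01, 0.797, 0.603, 0.01]
wrist_force: [8.5, 44.6, 1.2]
finger_gap: 0.0076
grip_force: 30.8
[ 0.46398124 -0.20482478  0.11026093] -0.000756600738597503 -0.04761502169892528 [ 8.52841381 44.60713327  1.20492482]
```

```bash
python3 -m jog '[[0.4,0,0,0,0],[0.2,0,0,0,0],[0.1,0,0,-0.01,0],[0.1,0,0,-0.04,0],[0.1,0,0,-0.04,0]]'; python3 -m jog '[[0,0,0,-0.02,0],[0,0,0,0,0],[0,0,0,0,0]]'; python3 - <<'E'
from h import *
O=np.array([.478,-.1593]);u=np.array([.279,.960]);xs=np.array([.960,-.279])
for n in('wrist','top','side'):
    c=env.read_camera(n);cv2.imwrite(f'pics/{n}13.png',c['img'][...,::-1]);g=cv2.cvtColor(c['img'],cv2.COLOR_RGB2GRAY)
    P=[]
    for ph in(0,.3,.6):
        k=O-.044*np.sin(ph)*xs+(-.104+.044*np.cos(ph))*u; P.append(proj(c,[*k,.116]))
    print(n,np.round(P,1).tolist())
    x,y=P[0].astype(int); b=cv2.inRange(g[max(y-50,0):y+50,x-50:x+50],0,45)
    m,_,s,ce=cv2.connectedComponentsWithStats(b); print([(s[i].tolist(),np.round(ce[i]+[x-50,max(y-50,0)],1).tolist()) for i in range(1,m) if s[i,4]>12])
for k in((0,.034,.077),(0,-.034,.077)): print(proj(env.read_camera('wrist'),[*(O+k[0]*xs+k[1]*u),k[2]]))
w=bore();print(env.get_state()['tcp_pos'])
E
```

```text
clock: 15.77
tcp_pos: [0.4634, -0.2194, 0.2026]
orientation: [0.0, 0.8, 0.6, -0.0]
wrist_force: [1.7, 0.4, 0.6]
finger_gap: 0.0388
grip_force: 0.0
clock: 16.02
tcp_pos: [0.4654, -0.2209, 0.2244]
orientation: [0.004, 0.8, 0.6, 0.001]
wrist_force: [-0.8, 0.1, -0.8]
finger_gap: 0.0425
grip_force: 0.0
wrist [[274.5, 209.2], [259.2, 211.5], [245.6, 217.9]]
[([43, 35, 15, 23, 218], [274.6, 204.2]), ([10, 97, 5, 3, 13], [236.3, 257.0])]
top [[360.6, 248.1], [360.1, 253.6], [361.3, 259.2]]
[([41, 1, 59, 99, 1335], [381.0, 238.8])]
side [[303.6, 159.0], [308.6, 159.2], [313.4, 158.8]]
[([38, 0, 6, 15, 55], [293.6, 113.9]), ([61, 0, 12, 16, 59], [317.4, 113.5]), ([48, 51, 6, 13, 54], [303.7, 164.5]), ([34, 93, 11, 7, 62], [292.1, 204.2])]
[278.50764545  94.90062163]
[279.33801689 173.19826518]
170 262 296 279.0Traceback (most recent call last):
  File "<stdin>", line 12, in <module>
  File "h.py", line 26, in bore
    x=np.nonzero(m[r])[0]; print(r,x.min(),x.max(),(x.min()+x.max())/2)
                                   ~~~~~^^
    return umr_minimum(a, axis, None, out, keepdims, initial, where)
ValueError: zero-size array to reduction operation minimum which has no identity
```

```bash
python3 - <<'E'
from h import *
O=np.array([.478,-.1593]);u=np.array([.279,.960]);xs=np.array([.960,-.279])
w=env.read_camera('wrist');g=cv2.cvtColor(w['img'],cv2.COLOR_RGB2GRAY);s=env.get_state();print(s['tcp_pos'],s['finger_gap'])
for y in(.034,-.034):
    P=proj(w,[*(O+y*u),.077]);x,yy=P.astype(int);sub=g[yy-14:yy+15,x-14:x+15]
    b=(sub<75).astype('u1');n,_,st,c=cv2.connectedComponentsWithStats(b);print(P,[(st[i,4],np.round(c[i]+[x-14,yy-14],1).tolist()) for i in range(1,n) if st[i,4]>10])
ph=[proj(w,[*(O-.044*np.sin(p)*xs+(-.104+.044*np.cos(p))*u),.1035]) for p in(-.1,0,.1,.2)];print(np.round(ph,1).tolist())
E
```

```text
[ 0.46300727 -0.21862539  0.21954837] 0.04265107285953615
[279.28229008  95.39964663] []
[279.55074244 173.47556138] [(np.int32(94), [291.5, 174.4])]
[[284.5, 208.8], [279.4, 208.6], [274.4, 208.8], [269.5, 209.5]]
```

```bash
python3 - <<'E'
from h import *
w=env.read_camera('wrist');g=cv2.cvtColor(w['img'],cv2.COLOR_RGB2GRAY)
h=cv2.cvtColor(w['img'],cv2.COLOR_RGB2HSV); m=cv2.inRange(h,(12,110,30),(26,255,255))
for r in range(50,215,12):
    x=np.nonzero(m[r,220:340])[0]+220; print(r,(x.min(),x.max(),(x.min()+x.max())/2) if len(x) else 0)
print(g[84:108:3,252:308:4]);print(g[158:190:4,244:320:4])
b=cv2.inRange(g[150:260,220:340],0,45);n,_,s,c=cv2.connectedComponentsWithStats(b);print([(s[i].tolist(),(c[i]+[220,150]).round(1).tolist()) for i in range(1,n) if s[i,4]>30])
E
```

```text
50 0
62 (np.int64(249), np.int64(310), np.float64(279.5))
74 (np.int64(249), np.int64(309), np.float64(279.0))
86 (np.int64(262), np.int64(298), np.float64(280.0))
98 (np.int64(262), np.int64(298), np.float64(280.0))
110 (np.int64(262), np.int64(297), np.float64(279.5))
122 (np.int64(262), np.int64(297), np.float64(279.5))
134 (np.int64(262), np.int64(297), np.float64(279.5))
146 (np.int64(262), np.int64(296), np.float64(279.0))
158 (np.int64(262), np.int64(296), np.float64(279.0))
170 (np.int64(262), np.int64(296), np.float64(279.0))
182 (np.int64(261), np.int64(296), np.float64(278.5))
194 (np.int64(253), np.int64(306), np.float64(279.5))
206 (np.int64(259), np.int64(300), np.float64(279.5))
[[170 167  95  81 110 124 133 138 143 155 136 119 109 116]
 [169 172  98  82 113 125 130 133 146 154 143 113 115 116]
 [167 170  99  77 112 128 132 149 114 152 140 112 114 117]
 [169 172 108  80 115 130 118  89 141 138 136 109 113 117]
 [170 170 111  82 117 143  86  86 118 116 139 109 120 115]
 [170 171 114  86 119 144  83  83 118 146 133 102 116 117]
 [169 169 113  89 122 130 124 102 139 147 129  98 113 117]
 [169 172 118  91 120 134 135 144 136 148 132  98 114 121]]
[[169 173 174 173 152 116 141 102 110 100  91  85  68  59 111 123 172 167
  167]
 [170 172 171 172 161 120 148 100 101 100  93  81  66  48 110 116 172 170
  167]
 [171 171 169 172 161 121 147 148 112  90  88  79  70  56 111 113 114 156
  168]
 [173 174 169 174 159 125 145 145 120  99  82  76  55  61 110 119 114 118
  167]
 [172 171 170 173 124 130 149 149  89  84 101  78  77  53 111 117 113 113
  165]
 [171 174 170 173 114 131 147 151 104  86 139 102  74  53  94 116 114 124
  167]
 [170 172 169 158  74 132 150 156 127 128  88  73  60  48  66 109 114 116
  166]
 [172 170 148  62  49  95 146 155  95  90  86  74  62  43  57  72 118 168
  167]]
[([52, 47, 16, 24, 241], [279.6, 208.3])]
```

```bash
python3 -c "
from workcell import env
print(env.hand_in())"
```

```text
the job is handed in; nothing more can be done
None
```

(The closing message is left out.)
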